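Back off the ratchet spool and lock it at the guide roller

TASK

The empty cable spool on the studio desk is held by a ratchet: swing the pawl out by its post, clear of the teeth, and turn the spool back by its crank handle (clockwise seen from above) until the cleat on the toothed disc is just short of pointing at the guide roller. Then swing the pawl fully back in between the teeth and draw the spool on backward until the cleat points at the roller and the tooth bears snugly on the pawl (a pull of about 12 N, held for half a second), never forcing the pawl. Leave it locked like that, with the other things on the desk left alone.

Things in the scene. Friction and masses are not known exactly. Their poses are not given: they have to be found in the camera images.
- stand: Fixed dark steel plate 290 x 290 x 12 mm on the desk that carries the spool. Origin on the spool's vertical axis, at desk level; z up; x and y parallel to the plate's sides.
- spool (a joint): Rad, grows as the spool turns backward (clockwise seen from above); ends at -0.30 and 2.7. Drag is about 2 N at the crank handle; it stays where left. With the pawl in, a tooth stops backward turning at 0, 0.524, 1.047, 1.571 or 2.094 (each +-0.075: the pawl's nose is adjustable and its setting unknown), with 0.25 of free play forward (below) of each. It starts between -0.15 and -0.10.
- spool_axis (a point): Point on the spool's vertical axis, 100 mm above the desk. The spool: bare-metal ratchet disc 20 to 38 mm above the desk with 12 saw teeth, one every 30 degrees (tips on radius 92 mm, roots 74 mm); on it a black drum of radius 34 mm, then a flange of radius 46 mm, then the crank bar, 84 to 92 mm above the desk.
- crank_handle (a point): Centre of the upright black crank handle, a freely turning round sleeve 20 mm in diameter, 40 mm tall (94 to 134 mm above the desk), at the end of the crank bar, 80 mm from the spool's axis. It goes round with the spool; this point is 114 mm above the desk.
- cleat_line (a point): Point in the air straight out from the spool's axis through the cleat, 120 mm from the axis (the guide roller's radius), 46 mm above the desk; turns with the spool. The cleat: two parallel steel fins 24 mm long, 20 mm high, 12 mm apart, upright on the toothed disc, 50 to 74 mm from the axis, a quarter turn clockwise of the crank bar.
- roller (a point): Middle (46 mm above the desk) of the guide roller: fixed, upright, metal, 24 mm flanges, 14 mm waist, 54 mm tall, on the plate 120 mm from the spool's axis. It stands in one of three sockets, 60, 90 or 120 degrees clockwise of the cleat's direction at spool 0; flat black plugs fill the others. With a tooth on the pawl there, the cleat points at it within about 9 mm.
- pawl (a joint): Rad: 0 is fully in between the teeth (a stop); grows as the pawl swings out, clockwise seen from above about its pivot; clear of the teeth from 0.2 on; end stop at 0.6. A stiff hinge (about 1 N at the post) keeps it where it is left. It goes fully in only while the spool stands in the free play of a stop (surest 0.13 below the nominal stop).
- pawl_block: Fixed round steel pivot block of the pawl, 30 mm in diameter, on the plate, 75 mm toward -x and 100 mm toward -y of the axis in the stand's frame. Origin on the pivot's axis, 12 mm above the desk. Carries the pawl, a flat steel arm 20 to 38 mm above the desk.
- pawl_pivot (a point): Point on the pawl's vertical pivot axis, 42 mm above the desk. The nose block at the arm's end (8 mm thick, 18 mm high) lies between the teeth; it is clamped anywhere within 6 mm either way along the arm, so where the tooth meets it must be felt. Once it bears, 10 to 14 N backward at the crank handle is snug; over 18 N between tooth and nose is forcing. A loaded tooth draws the pawl in.
- pawl_post (a point): Point on the pawl's upright round steel post, 16 mm in diameter, free from 38 to 85 mm above the desk, 78 mm from the pivot; this point is 67 mm above the desk. It swings with the pawl, away from the spool as the pawl swings out.
- mug: White mug, 80 mm wide, 92 mm tall, a bystander to be left alone. Origin at the centre of its foot.
- screwdriver: Screwdriver lying on the desk, a bystander.
- tape_box: Closed cardboard tape box 110 x 70 x 34 mm, a bystander. Origin at the centre of its underside.

How it is judged:
By the outcome, as a careful person would: the job done as asked, in the order asked, and still so for the second after the job is handed in, with the robot touching nothing.
It also fails if it takes over 72 s, if anything falls off the work surface, if the arm or the gripper's body presses on something with over 40 N, if the wrist force passes 120 N, or if a joint passes its speed limit or range.

ROBOT

A 6-joint arm with a two-finger parallel gripper is mounted at the origin on the work surface. World frame = base frame: x ahead of the robot, y to its left, z up, the work surface at z = 0. Lengths are in mm, angles in rad, forces in N, time in s.
With the tool pointing down it reaches from about 325 to 875 mm from the base axis. Payload 4.4 kg.
Tool frame: the origin (TCP) lies on the centre line of the jaws, within the pads' length; the fingertips stand ahead of it and the grasp point (between the pads) lies 6 mm ahead of it (ctrl.tcp_to_tips is the z of the fingertips in the tool frame, in mm); z points along the fingers, y is the direction in which the jaws open and shut (so a half turn about z gives the same grasp; the last joint's range is limited). The gripper opens to 85 mm and grips with 20 to 120 N. Pads are 22 mm wide; open, the fingers measure 114 mm over their backs; the gripper's body (76 mm by 85 mm) begins 54 mm behind the grasp point. The pads swing forward as they close: fully open they stand 13 mm farther back than shut.
Start: joints at [1.117, 0.207, 1.542, -0, 1.393, -0.15], TCP at [171.471, 548.84, 256.282] pointing down, gripper open.
Joint ranges: [-2.73, 2.73], [-0.86, 2.22], [0.23, 2.46], [-1.11, 4.25], [0.08, 2.63], [-2.82, 2.82]. Speed limits (rad/s): [2.79, 2.79, 3.14, 3.14, 3.14, 3.14].

INTERFACE

Orientations are given as a 3x3 rotation matrix whose columns are the frame's x, y, z axes.
In Python, from plant import ctrl, sensors, optics gives the robot as it stands. Calls block until the motion is done:
- ctrl.move_ptp(position, orientation): joint-space move of the TCP to a pose.
- ctrl.move_l(position, rot=None, vel=150, threshold=None): straight line of the TCP; rot=None keeps the orientation; vel is the mean speed in mm/s. With threshold (N) it stops when the force on the tool has changed by that much, and returns True; else False.
- ctrl.set_joints(angles): joint-space move.
- ctrl.gripper_to(opening, force=None): finger opening in mm; force is the grip in N (None keeps the last); returns when the fingers have stopped.
- ctrl.hold(seconds).
- ctrl.solve_ik(position, orientation): joint angles nearest the present ones, or None.
- sensors.read_state(): the state.
- optics.grab_frame(name): name is "side" or "top" or "wrist"; returns (picture, depth): 420x560x3 uint8, red, green, blue; 420x560 float32, mm along the optical axis (not along the pixel's ray), 0 where there is no reading.
- optics.camera_params(name): a dict with "mtx" (3x3 intrinsics, pixels), "k1" (the pictures are not rectified: a ray, as slopes to the right and down, at radius r is drawn at 1 + k1 r^2 times it, then the intrinsics apply), "R" (3x3) and "t" (3): a world point X has camera coordinates R X + t; the wrist camera has in their place "T_tool_cam" (4x4, takes a point from camera to tool coordinates, whose origin is the TCP and whose axes are the flange's). Camera axes: x right, y down, z forward; pixel columns grow to the right and rows downward; lengths in mm; the calibration is good to about 2 mm. A picture is of the moment at which its call begins: read the wrist's pose just before it. camera_params takes no time and is no camera call.
A pose or a line that the arm cannot do raises ctrl.MotionError and nothing moves.
- ctrl.finish_job(): hands the job in, once; it reports no verdict.
The state is a dict: "t": time; "q": joint angles; "qvel": joint speeds; "tau": joint torques, N m; "eef_pos": TCP position; "eef_rot": TCP orientation; "force": force on the tool from outside, world axes, zero at the start; "wrist_torque": the same for the moment, N m; "grip_width": finger opening in mm.
Only numpy, scipy, OpenCV 4.12 (cv2) and the standard library are available. Lean on these libraries where they do the work, as an engineer would, in place of code of your own. Each camera call takes 0.05 s, during which the arm holds its last target.

## Working session

There is one attempt and no reset: what is moved stays moved. The work goes in short steps, each a Python script; the robot and the scene stay as the last script left them, time stands still between calls to the robot, and variables do not carry over. Pictures are saved under pics/ and viewed, and the job is handed in when it is done.

```bash
ls; mkdir -p pics; python3 - <<'E'
from plant import ctrl,sensors,optics
import cv2,numpy as np
for n in ["side","top","wrist"]:
    p,d=optics.grab_frame(n); cv2.imwrite(f"pics/{n}0.png",cv2.cvtColor(p,cv2.COLOR_RGB2BGR)); np.save(f"pics/{n}0.npy",d)
    print(n,optics.camera_params(n))
s=sensors.read_state();print(s, ctrl.tcp_to_tips)
E
```

```text
pics
side {'mtx': array([[449.32803103,   0.        , 278.47966125],
       [  0.        , 449.32803103, 202.7997989 ],
       [  0.        ,   0.        ,   1.        ]]), 'k1': 0.0033526545997346665, 'R': array([[ 0.72322524, -0.69053988, -0.00999621],
       [-0.45901525, -0.46982649, -0.75403452],
       [ 0.51599443,  0.54992521, -0.65675872]]), 't': array([-408.80951018,  331.52641058,  933.04584174])}
top {'mtx': array([[519.57407395,   0.        , 274.94121615],
       [  0.        , 519.57407395, 209.63216547],
       [  0.        ,   0.        ,   1.        ]]), 'k1': -0.0395123106795159, 'R': array([[-0.00917339, -0.99992893,  0.00761462],
       [-0.98484733,  0.00771569, -0.17325183],
       [ 0.17318076, -0.00908855, -0.98484812]]), 't': array([  -6.24343214,  594.77857732, 1314.52576958])}
wrist {'mtx': array([[303.49329737,   0.        , 278.72406788],
       [  0.        , 303.49329737, 210.51607916],
       [  0.        ,   0.        ,   1.        ]]), 'k1': -0.0005278275667636242, 'T_tool_cam': array([[-1.02772551e-04, -9.65905497e-01, -2.58894883e-01,
         6.5
[... 346 characters left out ...]
 2.05662052e-05,
        1.39352817e+00, -1.50511233e-01]), 'qvel': array([ 0.00138756, -0.00310892, -0.00533603, -0.00104482, -0.00023296,
       -0.00146851]), 'tau': array([-5.67672687e-04, -3.83515048e+01, -2.92036361e+01, -3.41931609e-04,
        6.62112812e-03, -7.58044678e-06]), 'eef_pos': array([171.19990995, 548.33334553, 255.37637961]), 'eef_rot': array([[-9.54517085e-01,  2.98155110e-01, -8.14835897e-04],
       [ 2.98156080e-01,  9.54515744e-01, -1.62663089e-03],
       [ 2.92785380e-04, -1.79559526e-03, -9.99998345e-01]]), 'force': array([ 0.63433826, -0.53020706,  0.37769222]), 'wrist_torque': array([ 0.04038445,  0.01898597, -0.01739354]), 'grip_width': 85.77080196084557} 25.0
```

View pics/top0.png

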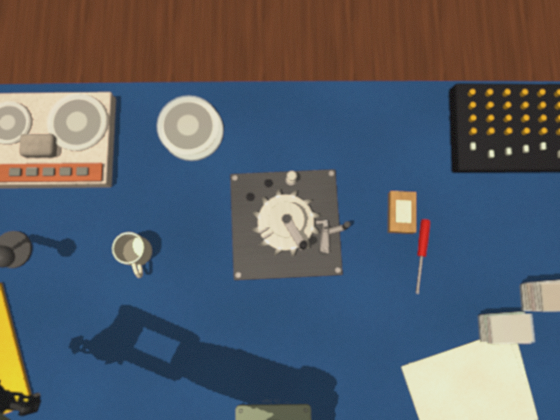

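View pics/side0.png

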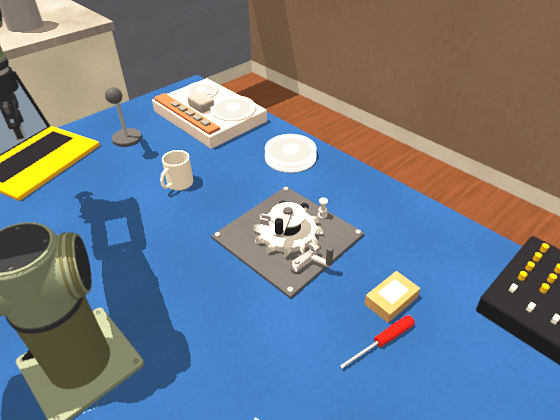

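View pics/wrist0.png

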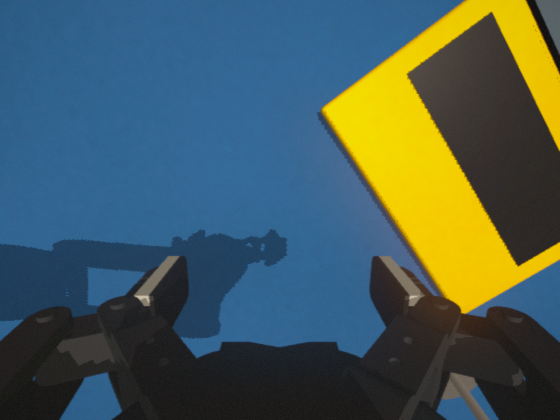

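```bash
cat > h.py <<'E'
import numpy as np,cv2
def proj(P,cp,R=None,t=None):
    R=cp["R"] if R is None else R; t=cp["t"] if t is None else t
    c=np.atleast_2d(P)@R.T+t; s=c[:,:2]/c[:,2:]; r2=(s**2).sum(1,keepdims=True); s=s*(1+cp["k1"]*r2)
    m=cp["mtx"]; return s*[m[0,0],m[1,1]]+[m[0,2],m[1,2]]
def ray(px,cp):
    d=np.array([cp["k1"],0,0,0,0.])
    s=cv2.undistortPoints(np.array(px,float).reshape(-1,1,2),cp["mtx"],d).reshape(-1,2)
    return np.c_[s,np.ones(len(s))]
def onplane(px,cp,z,R=None,t=None):
    R=cp["R"] if R is None else R; t=cp["t"] if t is None else t
    v=ray(px,cp)@R; C=-R.T@t
    return C+v*((z-C[2])/v[:,2:])
def wristRt(cp,pos,rot):
    T=np.eye(4);T[:3,:3]=rot;T[:3,3]=pos; W=np.linalg.inv(T@cp["T_tool_cam"]); return W[:3,:3],W[:3,3]
def wr(Rm,t):pass
E
python3 - <<'E'
import cv2
a=cv2.imread("pics/top0.png")[160:290,215:365]; cv2.imwrite("pics/t0c.png",cv2.resize(a,None,fx=5,fy=4.6,interpolation=cv2.INTER_CUBIC) if 0 else cv2.resize(a,None,fx=4.5,fy=4.5,interpolation=cv2.INTER_CUBIC))
a=cv2.imread("pics/side0.png")[180:300,205:370]; cv2.imwrite("pics/s0c.png",cv2.resize(a,None,fx=4.5,fy=4.5,interpolation=cv2.INTER_CUBIC))
E
```

```text
(no output)
```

View pics/t0c.png

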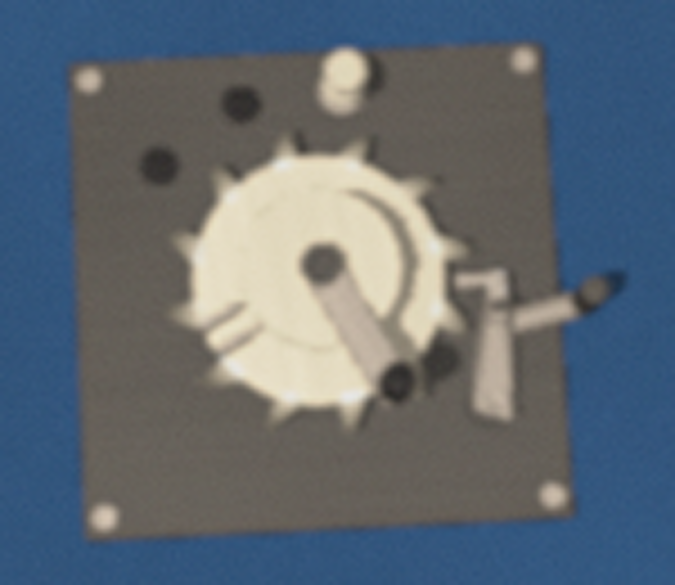

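View pics/s0c.png

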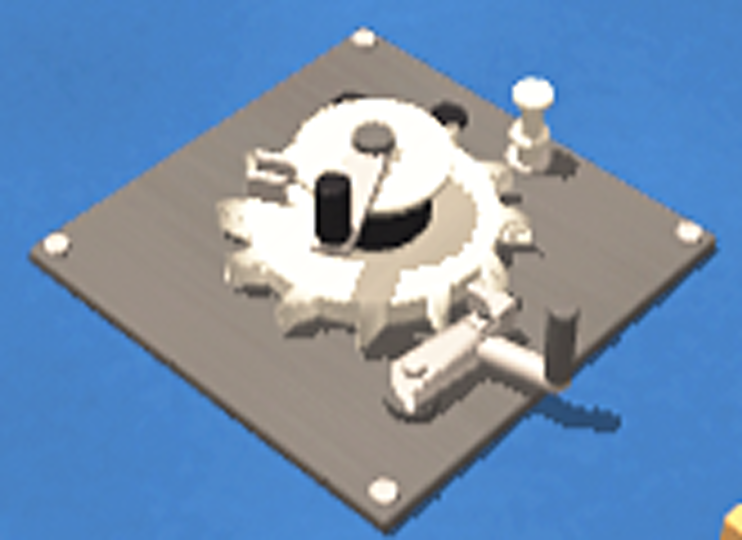

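```bash
python3 - <<'E'
from plant import optics
from h import *
cp=optics.camera_params("top")
px=lambda a:np.array(a,float)/4.5+[215,160]
f=lambda a,z:onplane(px(a),cp,z)
c=f([(70,65),(543,45),(573,515),(87,538)],12);print(c,c.mean(0))
print(np.linalg.norm(np.diff(c,axis=0),axis=1))
s=f([(89,79),(524,60),(553,495),(105,518)],14);print("screws",s,s.mean(0))
ax=f([(324,263)],95)[0];h=f([(398,380)],134)[0];ro=f([(346,70)],54+12)[0];ro2=f([(346,70)],54)[0];post=f([(597,290)],85)[0];piv=f([(493,410)],38)[0]
print("axis",ax,"handle",h,"roller",ro,ro2,"post",post,"piv",piv)
cl=f([(235,325)],46)[0]
for n,p in [("h",h),("ro",ro),("ro2",ro2),("cl",cl)]:
  d=p-ax;print(n,np.hypot(*d[:2]),np.degrees(np.arctan2(d[1],d[0])))
print(post-piv)
E
```

```text
[[ 700.57627479  109.05249401   12.        ]
 [ 711.05753581 -179.65391024   12.        ]
 [ 425.55957544 -189.05058593   12.        ]
 [ 414.6963074    97.51198617   12.        ]] [562.97242336 -40.535004    12.        ]
[288.89659861 285.65255624 286.76840538]
screws [[ 691.25080938   97.30481358   14.        ]
 [ 701.21495806 -167.50949692   14.        ]
 [ 437.3169794  -177.30589814   14.        ]
 [ 426.21114781   86.83116308   14.        ]] [563.99847366 -40.1698546   14.        ]
axis [564.17717538 -41.31309048  95.        ] handle [493.39492596 -79.37618068 134.        ] roller [683.01800888 -56.65255902  66.        ] [685.94622887 -57.17310399  54.        ] post [ 548.97288043 -196.63229753   85.        ] piv [ 485.63164411 -140.60265128   38.        ]
h 80.36744159923236 -151.73089874753893
ro 119.82672072924794 -7.3548298804509225
ro2 122.79756680985821 -7.42080985948109
cl 58.14571290533358 119.23239532152802
[ 63.34123632 -56.02964625  47.        ]
```

```bash
cat >> h.py <<'E'
def Ry(deg):  # tool down, y axis at yaw deg
    a=np.radians(deg); y=np.array([np.cos(a),np.sin(a),0]); z=np.array([0,0,-1.]); return np.c_[np.cross(y,z),y,z]
def snap(optics,sensors,name,fn):
    s=sensors.read_state(); p,d=optics.grab_frame(name); cv2.imwrite(f"pics/{fn}.png",cv2.cvtColor(p,cv2.COLOR_RGB2BGR)); np.savez(f"pics/{fn}.npz",d=d,pos=s["eef_pos"],rot=s["eef_rot"]); return p,d,s
E
python3 - <<'E'
from plant import ctrl,sensors,optics
from h import *
print(ctrl.solve_ik([545,-180,230],Ry(46.5)))
ctrl.gripper_to(34,20)
ctrl.move_ptp([545,-180,230],Ry(46.5))
p,d,s=snap(optics,sensors,"wrist","w1")
print(s["t"],s["q"],s["eef_pos"],s["force"],s["grip_width"])
E
```

```text
[-4.69751983e-01  2.26666540e-01  1.57314492e+00 -4.44089210e-16
  1.34178119e+00 -1.28133008e+00]
3.5833 [-4.68324590e-01  2.26578800e-01  1.57322747e+00  2.86501431e-04
  1.34184038e+00 -1.28127151e+00] [ 545.24524684 -179.12526441  230.01139933] [-0.6716426  -0.01726849 -0.33730293] 33.882024553899356
```

View pics/w1.png

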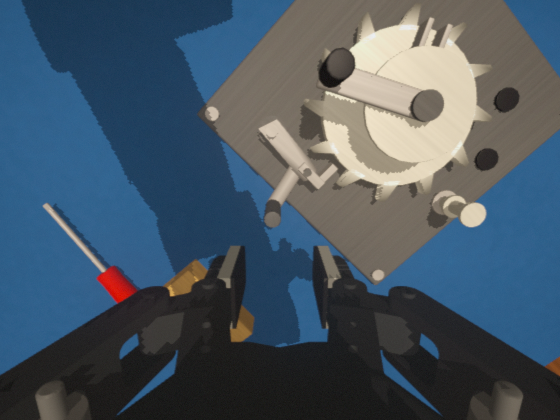

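```bash
python3 - <<'E'
from plant import optics
from h import *
cp=optics.camera_params("wrist"); z=np.load("pics/w1.npz"); R,t=wristRt(cp,z["pos"],z["rot"])
pts=dict(posttop=((271,219),85),postbase=((275,208),None),axis=((428,105),95),handle=((341,63),134),roller=((474,214),66),screwL=((212,114),14),screwB=((377,275),14),pivot=((270,131),40),nose=((325,180),38),plug1=((507,99),12),plug2=((486,159),12),f1=((424,33),58),f2=((443,37),58),box1=((198,263),34),box2=((252,322),34))
W={}
for n,(px,zz) in pts.items():
    v=ray([px],cp)@R; C=-R.T@t
    dd=z["d"][px[1],px[0]]; P=C+v[0]*dd
    W[n]=onplane([px],cp,zz,R,t)[0] if zz else P
    print(n,P.round(1),W[n].round(1))
for n in["handle","roller","plug1","plug2","f1","f2"]:
  e=W[n]-W["axis"];print(n,np.hypot(*e[:2]),np.degrees(np.arctan2(e[1],e[0])))
a=W["screwB"]-W["screwL"];print(np.degrees(np.arctan2(a[1],a[0])),np.hypot(*a[:2]))
E
```

```text
posttop [ 549.9 -192.6   85.2] [ 550.  -192.7   85. ]
postbase [ 547.2 -185.2   73. ] [ 547.2 -185.2   73. ]
axis [564.7 -36.8  97.7] [565.4 -35.7  95. ]
handle [495.6 -76.5 134.4] [495.6 -76.4 134. ]
roller [684.3 -51.6  66.6] [684.6 -51.4  66. ]
screwL [ 438.6 -174.    13.6] [ 438.7 -174.    14. ]
screwB [ 701.1 -164.2   16.9] [ 702.8 -164.5   14. ]
pivot [ 493.4 -141.1   43.4] [ 493.3 -141.2   40. ]
nose [ 567.4 -133.9   37.5] [ 567.3 -133.9   38. ]
plug1 [637.9  57.9  15.7] [639.5  60.   12. ]
plug2 [674.7   7.7  16.1] [676.9   9.4  12. ]
f1 [525.6  11.1  57.7] [525.6  10.9  58. ]
f2 [539.4  21.4  57.1] [539.3  20.9  58. ]
box1 [ 544.9 -314.1    5.4] [ 541.  -299.1   34. ]
box2 [ 646.  -320.5   12.5] [ 636.5 -308.6   34. ]
handle 80.8312934875833 -149.78833279246706
roller 120.2190517293223 -7.499422723583414
plug1 121.03369716582628 52.27585287763825
plug2 120.29386915099286 22.052592003634935
f1 61.30583601370339 130.51770210207124
f2 62.353194138891844 114.79384493795567
2.0598104812160325 264.29278860088453
```

```bash
cat >> h.py <<'E'
PIV=np.array([493.,-142.]); PR=78.
def ppose(phi,a0=-42.9,z=75.):   # phi: pawl out angle (cw)
    a=np.radians(a0)-phi; p=PIV+PR*np.array([np.cos(a),np.sin(a)]); return np.r_[p,z],Ry(np.degrees(a)+90)
E
python3 - <<'E'
from plant import ctrl,sensors,optics
from h import *
p,r=ppose(0,z=130); ctrl.move_l(p,r,200)
p,r=ppose(0); print(ctrl.move_l(p,r,100,threshold=8)); s=sensors.read_state(); f0=s["force"];print(s["t"],s["eef_pos"],f0)
for phi in np.arange(.1,.56,.09):
    p,r=ppose(phi); st=ctrl.move_l(p,r,50,threshold=10); s=sensors.read_state(); print(phi,st,s["t"],(s["force"]-f0).round(2))
    if st:break
snap(optics,sensors,"wrist","w2");snap(optics,sensors,"top","t2")
a=cv2.imread("pics/t2.png")[160:290,215:365]; b=cv2.imread("pics/w2.png");a=cv2.resize(a,(400,300*130*400//(150*300)))
a=cv2.resize(cv2.imread("pics/t2.png")[160:290,215:365],(400,347))
b=cv2.resize(b,(400,300)); o=np.zeros((347,800,3),np.uint8);o[:,:400]=a;o[:300,400:]=b;cv2.imwrite("pics/c2.png",o)
E
```

```text
False
4.9917 [ 550.62894217 -195.28822011   75.50097878] [-0.46624767  0.16026111 -0.53613581]
0.1 False 5.3 [ 0.22 -0.3   0.79]
0.19 False 5.5917 [ 0.65 -0.07  0.56]
0.28 False 5.8833 [0.4  0.41 1.19]
0.37 False 6.175 [ 0.94 -0.2   0.55]
0.45999999999999996 False 6.4667 [0.95 0.06 0.73]
0.5499999999999999 False 6.7583 [0.54 0.03 0.9 ]
```

View pics/c2.png

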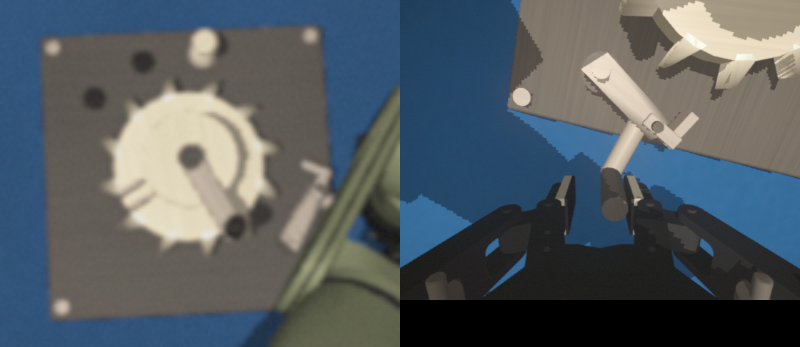

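```bash
cat >> h.py <<'E'
AX=np.array([564.8,-38.5]); TH0=-157.4+360
def hpose(s,z=126.,R=80.):
    th=TH0-np.degrees(s); a=np.radians(th); return np.r_[AX+R*np.array([np.cos(a),np.sin(a)]),z],Ry(th-90)
def tang(s):  # cw direction
    a=np.radians(TH0)-s; return np.array([np.sin(a),-np.cos(a),0])
E
python3 - <<'E'
from plant import ctrl,sensors,optics
from h import *
p,r=ppose(.49); ctrl.move_l(p,r,60)
p[2]=200; ctrl.move_l(p,r,200)
p,r=hpose(-.117,190); ctrl.gripper_to(34,20); ctrl.move_ptp(p,r)
s=sensors.read_state();print(s["t"],s["q"],s["eef_pos"])
snap(optics,sensors,"wrist","w3")
E
```

```text
9.4667 [-3.28752069e-01  1.17088199e-01  1.78986666e+00 -1.33656101e-04
  1.23457707e+00 -2.41016094e+00] [495.14343917 -77.87006057 189.95191668]
```

View pics/w3.png

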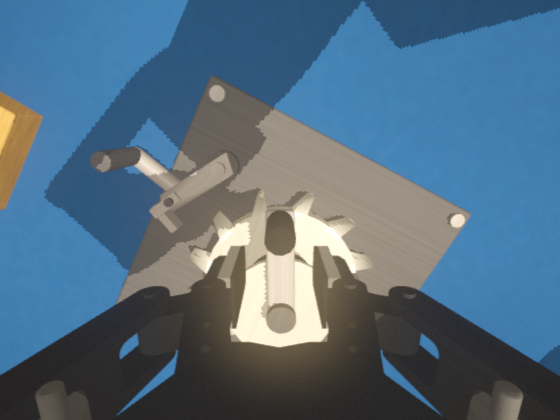

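```bash
python3 - <<'E'
from plant import ctrl,sensors,optics
from h import *
p,r=hpose(-.117); print(ctrl.move_l(p,r,100,threshold=8)); s=sensors.read_state(); f0=s["force"]; print(f0,s["grip_width"])
np.save("f0.npy",f0)
for a in np.linspace(0,1.9,13):
    p,r=hpose(a); st=ctrl.move_l(p,r,50,threshold=9); s=sensors.read_state(); f=s["force"]-f0; print(round(a,3),st,round(s["t"],2),f.round(2),round(f@tang(a),2))
    if st:break
print(s["q"],s["eef_pos"])
snap(optics,sensors,"wrist","w4");snap(optics,sensors,"top","t4")
a=cv2.resize(cv2.imread("pics/t4.png")[160:290,215:365],(400,347))
b=cv2.resize(cv2.imread("pics/w4.png"),(400,300)); o=np.zeros((347,800,3),np.uint8);o[:,:400]=a;o[:300,400:]=b;cv2.imwrite("pics/c4.png",o)
E
```

```text
False
[-0.15286282  0.90726533  0.81046441] 34.178908697048115
0.0 False 10.64 [ 0.64 -0.69 -0.39] -0.88
0.158 False 11.04 [ 0.03 -1.41 -0.4 ] -1.38
0.317 False 11.44 [-0.6  -0.6  -1.05] -0.56
0.475 False 11.84 [-0.31 -0.35 -0.45] -0.37
0.633 False 12.24 [ 0.74 -1.14 -0.08] -0.94
0.792 False 12.64 [-0.58 -0.66 -0.59] -0.83
0.95 False 13.04 [-0.6  -0.6  -0.84] -0.82
1.108 False 13.44 [ 0.1  -0.26 -0.63] -0.13
1.267 False 13.84 [ 0.73 -0.55 -1.31] 0.2
1.425 False 14.24 [-1.67 -1.53 -0.61] -2.22
1.583 False 14.64 [-0.59 -0.83 -0.2 ] -0.86
1.742 False 15.04 [ 0.49 -1.26 -1.05] 0.2
1.9 False 15.44 [-0.43 -0.86 -0.61] -0.49
[-8.06473506e-02  3.18042239e-01  1.69256567e+00 -4.84354059e-05
  1.13073084e+00 -1.48432983e-01] [559.48648027  41.24911051 126.02263875]
```

View pics/c4.png

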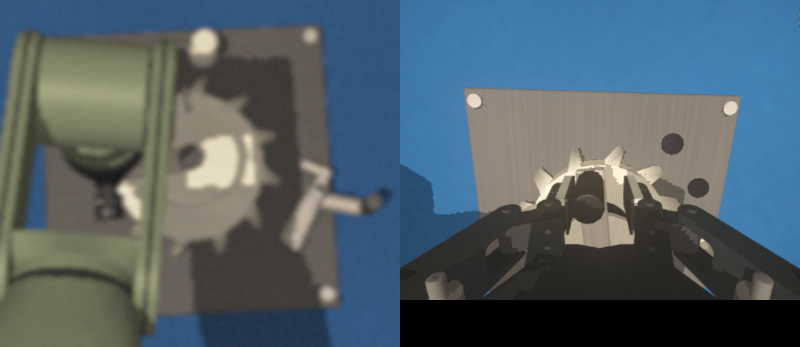

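```bash
python3 - <<'E'
from plant import ctrl,sensors,optics
from h import *
for a in (1.98,2.05):
    p,r=hpose(a); print(ctrl.move_l(p,r,40,threshold=9))
p,r=hpose(2.01); ctrl.move_l(p,r,40)
p,r=hpose(1.97,230); ctrl.move_l(p,r,200)
snap(optics,sensors,"wrist","w5")
# start moving toward pawl, then top view
p,r=ppose(.42,z=190); ctrl.gripper_to(40); ctrl.move_ptp(p,r)
snap(optics,sensors,"wrist","w6");snap(optics,sensors,"top","t6");snap(optics,sensors,"side","s6");
print(sensors.read_state()["t"])
a=cv2.resize(cv2.imread("pics/w5.png"),(400,300))
b=cv2.resize(cv2.imread("pics/w6.png"),(400,300)); o=np.zeros((600,800,3),np.uint8);o[:300,:400]=a;o[:300,400:]=b
o[300:,:400]=cv2.resize(cv2.imread("pics/t6.png")[160:290,215:365],(400,300));o[300:,400:]=cv2.resize(cv2.imread("pics/s6.png")[180:300,205:370],(400,300));cv2.imwrite("pics/c6.png",o)
E
```

```text
False
False
18.5167
```

View pics/c6.png

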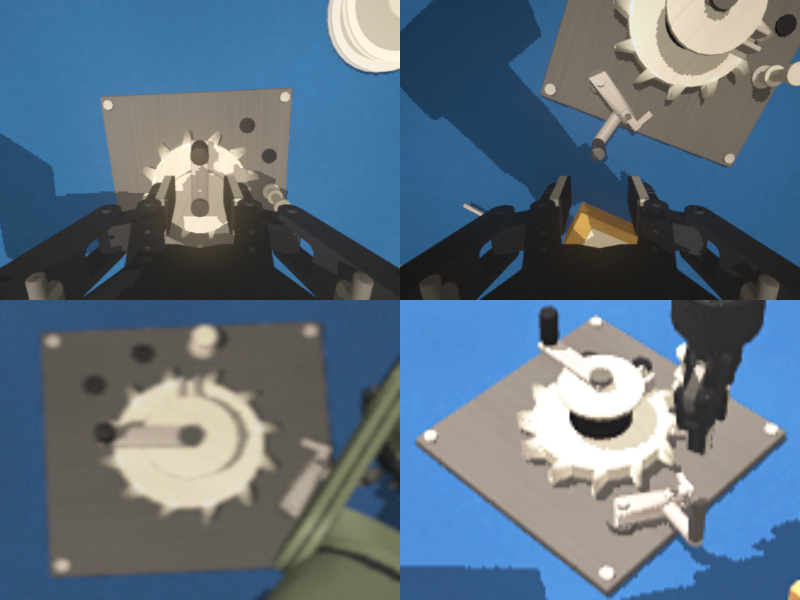

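View pics/w5.png

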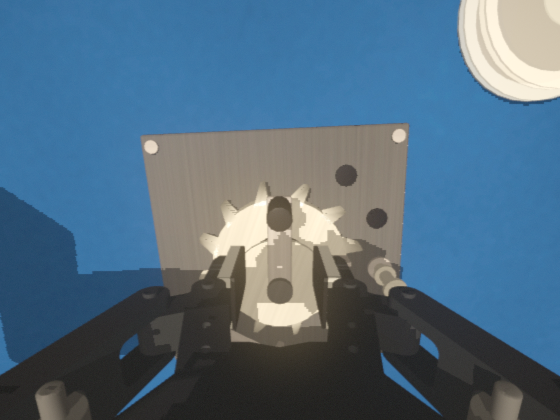

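View pics/w6.png

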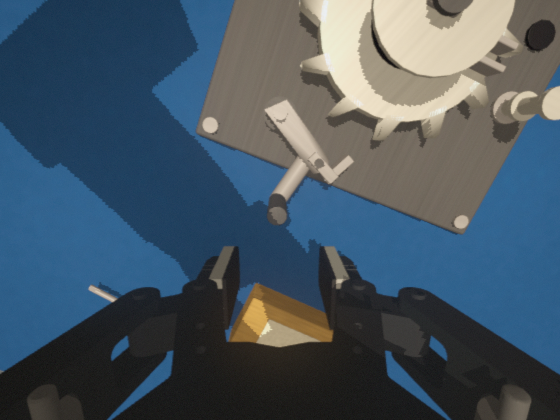

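```bash
python3 - <<'E'
from plant import optics
from h import *
cp=optics.camera_params("top")
q=lambda x,y:(x*150/400+215,(y-300)*130/300+160)
def rep(h,a,ro=None):
    d=h-a;th=np.degrees(np.arctan2(d[1],d[0]));print(h,a,np.hypot(*d[:2]),th,"s=",np.radians(TH0-th))
    if ro is not None: d=ro-a;print("roller",ro,np.degrees(np.arctan2(d[1],d[0])))
f=lambda p,z:onplane([q(*p)],cp,z)[0]
rep(f((105,432),134),f((191,436),95),f((206,334),66))
cl=f((191,384),58);a=f((191,436),95);d=cl-a;print("cleat",np.hypot(*d[:2]),np.degrees(np.arctan2(d[1],d[0])))
cp=optics.camera_params("wrist"); z=np.load("pics/w5.npz"); R,t=wristRt(cp,z["pos"],z["rot"])
g=lambda p,z:onplane([p],cp,z,R,t)[0]
rep(g((279,205),134),g((280,291),95),g((381,268),66))
z=np.load("pics/w6.npz"); R,t=wristRt(cp,z["pos"],z["rot"])
post=g((277,216),85);print("post",post, np.degrees(np.arctan2(*(post[:2]-PIV)[::-1])),np.hypot(*(post[:2]-PIV)), "pivot",g((279,108),40))
E
```

```text
[561.7481304   40.27542951 134.        ] [562.92857298 -40.34446142  95.        ] 80.6285325280415 90.83886921921888 s= 1.9505997078766115
roller [685.23721213 -57.63775976  66.        ] -8.047742286912769
cleat 65.83840799439803 -1.7077793453117969
[565.00442297  54.273208   134.        ] [565.49869568 -37.21947382  95.        ] 91.49401692093672 90.30952710700836 s= 1.9598384706041463
roller [667.41943274 -28.49719421  66.        ] 4.89140030363311
post [ 522.1508708  -211.98591058   85.        ] -67.38705897438714 75.81425293446979 pivot [ 491.9055607  -136.73162431   40.        ]
```

```bash
python3 - <<'E'
from plant import ctrl,sensors,optics
from h import *
ctrl.gripper_to(36)
p,r=ppose(.43); print(ctrl.move_l(p,r,120,threshold=8)); s=sensors.read_state(); f0=s["force"]; print(s["t"],s["grip_width"])
for phi in (.3,.2,.1,.0,-.05):
    p,r=ppose(phi); st=ctrl.move_l(p,r,50,threshold=6); s=sensors.read_state(); print(phi,st,(s["force"]-f0).round(2))
    if st:break
if not st:
    p,r=ppose(-.3); st=ctrl.move_l(p,r,15,threshold=5)
s=sensors.read_state(); d=s["eef_pos"][:2]-PIV; ang=np.degrees(np.arctan2(d[1],d[0])); phi=np.radians(-42.9-ang)
print(st,s["t"],(s["force"]-f0).round(2),"tool phi",phi,"pawl phi",phi+(s["grip_width"]/2-8)/78,s["grip_width"])
snap(optics,sensors,"wrist","w7")
E
```

```text
False
19.8417 36.06141051711011
0.3 False [-0.19 -0.45 -0.63]
0.2 False [-0.25  0.43 -0.93]
0.1 False [-0.64 -0.05  0.21]
0.0 False [-1.22 -0.02  0.3 ]
-0.05 False [ 0.67 -1.35  0.1 ]
True 22.1 [-0.92 -2.03  0.19] tool phi -0.16017610178205996 pawl phi -0.034125750273168665 35.66385483538704
```

View pics/w7.png

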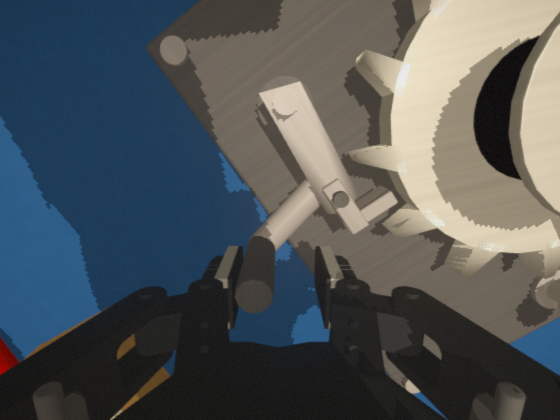

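```bash
python3 - <<'E'
from plant import ctrl,sensors,optics
from h import *
def F(n=12):
    return np.mean([ (ctrl.hold(0.01),sensors.read_state()["force"])[1] for _ in range(n)],0)
def ph():
    s=sensors.read_state(); d=s["eef_pos"][:2]-PIV; return np.radians(-42.9)-np.arctan2(d[1],d[0]),s["grip_width"]
print(F(),ph())
for k in (-.175,-.19,-.205,-.22,-.235):
    p,r=ppose(k); ctrl.move_l(p,r,15,threshold=8); f=F(); a=np.radians(-42.9)-k; tg=np.array([-np.sin(a),np.cos(a),0]); w=ph()
    print(k,f.round(2),"along",round(f@tg,2),w,"pawl",w[0]+(w[1]/2-8)/78)
    if f@tg<-5:break
print(sensors.read_state()["t"])
E
```

```text
[-0.12860341 -0.20241138 -0.08686046] (np.float64(-0.15907251449442283), 35.76659953916684)
-0.175 [-4.37 -2.82 -1.38] along -4.74 (np.float64(-0.16187360878600432), 36.34125878682899) pawl -0.03148092425504928
-0.19 [-6.9  -4.89 -0.44] along -7.8 (np.float64(-0.16280537590325805), 36.031371826676114) pawl -0.03439914624507784
22.9917
```

```bash
python3 - <<'E'
from plant import ctrl,sensors,optics
from h import *
p,r=ppose(-.09); ctrl.move_l(p,r,60)
p[2]=200; ctrl.move_l(p,r,200)
snap(optics,sensors,"wrist","w8")
ctrl.gripper_to(34)
p,r=hpose(1.955,190); ctrl.move_ptp(p,r)
snap(optics,sensors,"top","t8"); snap(optics,sensors,"wrist","w8b")
s=sensors.read_state(); print(s["t"],s["q"],s["eef_pos"])
E
```

```text
25.6 [-8.09133832e-02  2.49283031e-01  1.63284785e+00 -2.45103697e-04
  1.25933035e+00 -9.03391815e-02] [564.17998345  40.66523493 190.01743588]
```

View pics/w8.png

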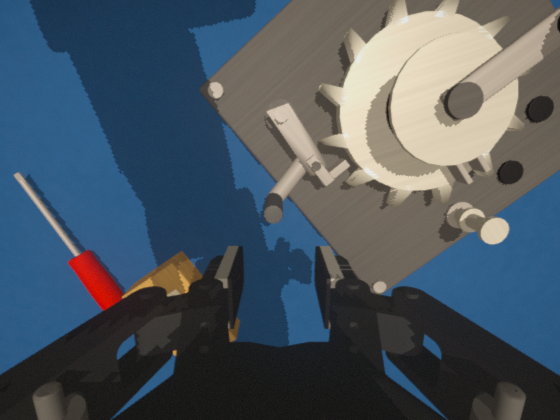

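View pics/w8b.png

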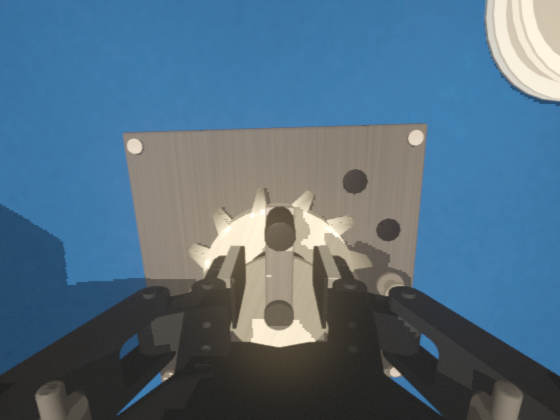

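```bash
python3 - <<'E'
from plant import optics
from h import *
cp=optics.camera_params("wrist")
o=[]
for n,px,pv,ax in (("w1",(271,219),(270,131),(428,105)),("w8",(271,215),(279,115),(463,100))):
    z=np.load(f"pics/{n}.npz"); R,t=wristRt(cp,z["pos"],z["rot"])
    g=lambda p,z:onplane([p],cp,z,R,t)[0]
    P=g(px,85); A=g(ax,95);e=P[:2]-A[:2]; print(n,P,A,g(pv,40),np.degrees(np.arctan2(*(P[:2]-PIV)[::-1])),e,np.hypot(*e))
    im=cv2.imread(f"pics/{n}.png")[80:240,230:390]; o.append(cv2.resize(im,(400,400),interpolation=cv2.INTER_CUBIC))
cv2.imwrite("pics/c8.png",np.hstack(o))
E
```

```text
w1 [ 549.67110008 -192.6468735    85.        ] [565.15430137 -35.71624519  95.        ] [ 493.01394909 -141.14831684   40.        ] -41.78710949840636 [ -15.48320129 -156.93062831] 157.69258582761643
w8 [ 550.20586513 -193.73130809   85.        ] [564.28642773 -36.46678258  95.        ] [ 492.64000617 -141.16679307   40.        ] -42.1230632546754 [ -14.0805626 -157.2645255] 157.89361362971377
```

View pics/c8.png

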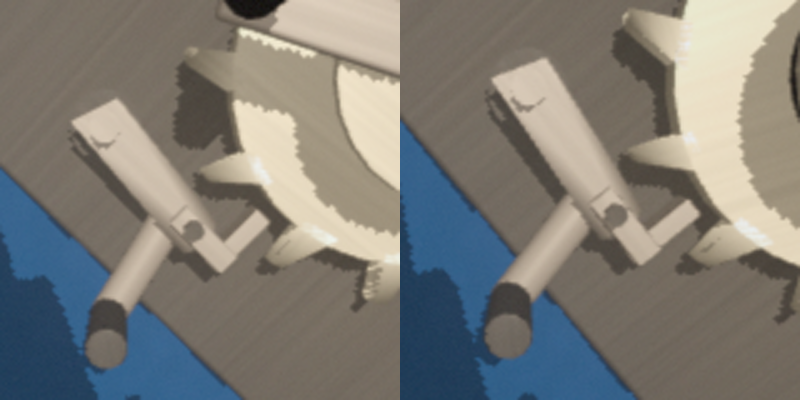

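```bash
python3 - <<'E'
from plant import ctrl,sensors,optics
from h import *
def F(n=10):
    return np.mean([ (ctrl.hold(0.01),sensors.read_state()["force"])[1] for _ in range(n)],0)
p,r=hpose(1.955); print(ctrl.move_l(p,r,100,threshold=8)); f0=F(20); print(f0,sensors.read_state()["grip_width"])
def sens():
    s=sensors.read_state(); d=s["eef_pos"][:2]-AX; th=np.arctan2(d[1],d[0]); return np.radians(TH0)-th,s
def Ft(n=10):
    f=F(n)-f0; a,_=sens(); return -f@tang(a),f
a=2.05; p,r=hpose(a); print(ctrl.move_l(p,r,30,threshold=7))
st=False
while a<2.30:
    a+=.04; p,r=hpose(a); st=ctrl.move_l(p,r,12,threshold=6)
    if st: break
c,s=sens(); ft,f=Ft(5); print("contact",st,"cmd",a,"tool",c,"Ft",ft,f.round(2),"spool",c-(s["grip_width"]/2-10)/80,s["t"])
if st:
    a=c; last=0
    for i in range(40):
        if ft>=11.3: break
        a+=min(.012,max(.004,(12-ft)/2.6/80*.6)); p,r=hpose(a); ctrl.move_l(p,r,12); ft,f=Ft(8); c,s=sens()
        print(round(a,4),"tool",round(c,4),"Ft",round(ft,2),f.round(1),round(s["t"],2))
    for i in range(8):
        ft,f=Ft(12); print("hold",round(ft,2),round(sensors.read_state()["t"],2))
    c,s=sens(); print("spool",c-(s["grip_width"]/2-10)/80,s["grip_width"])
E
```

```text
False
[0.18728326 0.09659791 0.0883335 ] 34.19781691500571
False
contact True cmd 2.21 tool 2.1841325858243903 Ft 0.49295019334845336 [-0.56 -0.24 -0.27] spool 2.0969002244007466 28.5083
2.1961 tool 2.1896 Ft 1.67 [-1.7 -0.1 -1. ] 28.98
2.2081 tool 2.1924 Ft 5.46 [-5.4  0.7  0.5] 29.3
2.2201 tool 2.1937 Ft 7.78 [-7.6  1.5  2.2] 29.62
2.2321 tool 2.1953 Ft 9.72 [-9.6  1.7  4. ] 29.93
2.2387 tool 2.196 Ft 10.95 [-10.7   2.4   5.1] 30.25
2.2427 tool 2.1961 Ft 11.79 [-11.5   2.8   5.4] 30.57
hold 11.46 30.67
hold 11.61 30.77
hold 11.51 30.87
hold 11.64 30.97
hold 11.5 31.07
hold 11.69 31.17
hold 11.85 31.27
hold 11.76 31.37
spool 2.1084256351229578 34.0489373776861
```

```bash
python3 - <<'E'
from plant import ctrl,sensors,optics
from h import *
p,r=hpose(2.13); ctrl.move_l(p,r,30); ctrl.gripper_to(44)
p[2]=220; ctrl.move_l(p,r,150)
ctrl.move_ptp([420,200,300],Ry(0))
snap(optics,sensors,"top","t9"); snap(optics,sensors,"side","s9"); print(sensors.read_state()["t"])
a=cv2.resize(cv2.imread("pics/t9.png")[160:290,215:365],(400,347)); b=cv2.resize(cv2.imread("pics/s9.png")[180:300,205:370],(400,291))
o=np.zeros((347,800,3),np.uint8);o[:,:400]=a;o[:291,400:]=b;cv2.imwrite("pics/c9.png",o)
E
```

```text
33.8917
```

View pics/c9.png

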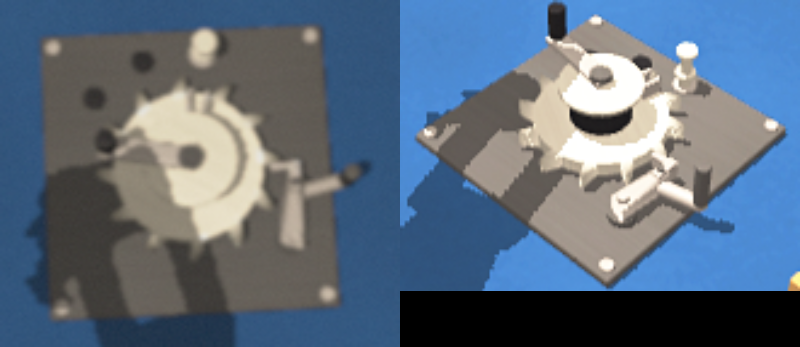

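View pics/t9.png

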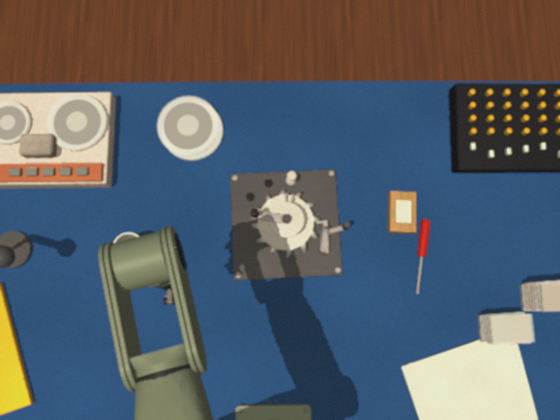

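```bash
python3 - <<'E'
from plant import ctrl,sensors
ctrl.finish_job(); print(sensors.read_state()["t"])
E
```

```text
the job is handed in; nothing more can be done
the job is handed in; nothing more can be done
```

I did the job as asked and handed it in at about 34 s of the 72 s limit; the spool is locked with the cleat pointing at the guide roller, as far as my checks show.

- **Roller:** The images put it in the 120° socket, so the target stop was 2.094.
- **Pawl out and spool back:** I swung the pawl out to about 0.43. I then turned the spool back by the crank handle to about 1.955, just short of the roller.
- **Pawl in:** I pushed the pawl in until it met a hard stop, with about 8 N at the post. Comparing pictures showed it back where it was at the start.
- **Final pull:** The tooth met the pawl and held at a spool angle of about 2.10. I kept a pull of 11.5 to 11.9 N at the crank handle for about 0.8 s; the highest averaged reading was 11.9 N.
- **After letting go:** The last pictures show the pawl in and the cleat pointing toward the roller. They put the spool at about 2.07 to 2.08, which agrees with 2.10 within picture accuracy. The robot is clear of everything near the spool.
- **Bystanders:** The tape box and screwdriver look undisturbed. The arm partly hid the mug in the last top picture, so I could not confirm it fully there, but no motion went near it.

The camera measurements disagreed with each other by 2 to 4 mm, so the angles carry an error of a few hundredths of a radian.

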